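# Bring the assembly dial to its home station and lock it

## Robot

A 7-joint arm with a two-finger parallel gripper is mounted at the origin on a cart in front of the work surface, level with it; the furniture and walls round the work are solid. World frame = base frame: x ahead of the robot, y to its left, z up, the work surface at z = 0. Lengths are in m, angles in rad, forces in N, time in s.
With the tool pointing down it reaches from about 0.35 to 0.9 m from the base axis. Payload 19.9 kg.
Tool frame: the origin (TCP) lies at the centre of the arm's flange, where the gripper is bolted on; the fingertips stand 199 mm ahead of it and the grasp point (between the pads) lies 180 mm ahead of it (env.grip_depth is the distance from the TCP to the grasp point, in m); z points along the fingers, y is the line along which they close (so a half turn about z gives the same grasp; the last joint's range is limited). The gripper opens to 94 mm and grips with 3 to 60 N. Pads are 16 mm wide; open, the fingers measure 119 mm over their backs; the gripper's body (75 mm by 177 mm) begins 78 mm behind the grasp point.
Start: joints at [-1.22, 0.417, -0.01, 1.614, 0.005, 1.111, -0.053], TCP at [0.239, 0.577, 0.405] pointing down, gripper open.
Joint ranges: [-2.81, 2.81], [-0.39, 2.02], [-1.27, 1.25], [0.06, 2.57], [-1.19, 4.33], [0.19, 2], [-2.82, 2.82]. Speed limits (rad/s): [1.89, 1.89, 2.39, 2.39, 3.01, 3.01, 3.01].

## Interface

Orientations are given as a rotation vector (axis times angle).
In Python, from workcell import env, imaging gives the robot as it stands.
- The arm moves only by the tool step_arm, never from a script. Its argument "series" is a list of rows, each a list of 3 entries, a list of its own where there are three numbers: the turn, a rotation vector about the tool's x, y, z in rad, then the shift along the tool's x, y, z in cm, then the closure, from 0 (fully open) to 1 (shut). A call has 1 to 5 rows; each row shifts and turns the commanded pose from where the row before left it, along the tool's axes as they then stand; what a row does not reach is not made up. A row lasts 1/12 s, in which the tool goes at most 41.7 mm and 7.16 degrees, less where a joint would pass 70% of its speed; a pose out of reach is approached as far as the arm can. A call is refused whole if a number of a shift passes 4.17 or a number of a turn 0.125, either way. A call with a gripper value outside its range is refused whole. The fingers move at their own pace and stop on an object; "grip_force" is the grip in N (left out, the last holds). Time passes only in rows, so rows that do not move let the fingers close. It gives the time, the measured TCP pose, the force, the opening and the grip force at its end, in the units of the state.
- env.state(): the state, without advancing time (a new reading comes with each control period).
- imaging.camera(name): name is "side" or "top"; returns a dict with "image" (400x640x3 uint8, blue, green, red), "camera_matrix" (3x3 intrinsics, pixels), "k1" (the pictures are not rectified: a ray, as slopes to the right and down, at radius r is drawn at 1 + k1 r^2 times it, then the intrinsics apply), "world_to_cam" (4x4, takes a point from world to camera coordinates). Camera axes: x right, y up, looking along -z (the intrinsics and any distortion apply to the point x, -y, -z); pixel columns grow to the right and rows downward; lengths in m; the calibration is good to about 2 mm. A picture is of the moment at which its call begins. There is no depth.
- env.hand_in(): hands the job in; it is judged then, once.
The state is a dict: "t": time; "joint_positions": joint angles; "qvel": joint speeds; "effort": joint torques, N m; "tcp_pos": TCP position; "eef_rot": TCP orientation; "ft_force": force on the tool from outside, world axes, zero at the start; "wrist_torque": the same for the moment, N m; "opening": finger opening in m; "gripper_force": force on a finger pad.
Only numpy, scipy, OpenCV 4.12 (cv2) and the standard library are available. Lean on these libraries where they do the work, as an engineer would, in place of code of your own. Each camera call takes 0.05 s, during which the arm holds its last target. There are 200 camera calls.

## Task

Turn the round assembly dial by its hand knob until the home station, the one with the raised pointer bar, stands under the lock pin. Then flip the cam lever down to let the sprung pin go, and if the pin only rests on the plate, ease the dial a little to and fro until it drops fully home in that station's bore, so that the dial is locked there. Leave the things around it where they are.

Things in the scene. Friction and masses are not known exactly. Their poses are not given: they have to be found in the camera images.
- fixture: Hand-indexed assembly dial bolted to the bench: grey round base (216 mm across) under an aluminium plate (190 mm across, top face 40 mm up) that turns either way without end and stays where left. Origin on its vertical axis at bench height, z up, x axis towards the steel lock bracket. Twelve stations 30 degrees apart, each a bore 12 mm wide, 84 mm from the axis; nests at 47 mm, up to 62 mm high.
- knob (a point): Grip point of the black fluted hand knob, fixed to the dial plate and turning it: round, 54 mm across, 110 to 146 mm above the bench, grippable at any yaw. This point is on the axis, 132 mm up. Turning takes about 0.12 N m, about 0.25 N m with the pin pressing on the plate.
- home_mark (a point): Centre of the mouth of the home station's bore, 84 mm from the axis, 40 mm up; turns with the dial. A dark raised bar 14 x 54 x 5 mm with a pointed outer end runs from the knob's spindle out to this bore; no other station has one.
- lock_point (a point): Nominal place of the lock pin: fixed to the base on its x axis, 84 mm from the dial's axis, 40 mm up. The bracket is adjustable along the rim: the true pin stands up to 7 mm to either side of this point (along the fixture's y), by an untold amount, and the 10 mm pin has only 1 mm play to each side in a bore.
- lock_pin (a joint): How far the sprung pin has come down, m: 0 parked on its cam, 3 mm above the plate; 0.003 resting on the plate between bores; 0.011 fully home in a bore, where it stops the dial from turning. The spring presses with 8 N falling to 6 N.
- cam_lever (a joint): Cam lever on top of the pin: 0 upright (pin held up), 1.57 lying down towards the fixture's +y (pin let go). Upright it stands over the pin, 9 to 16 mm thick, 66 to 150 mm above the bench, pivot at 96 mm (all may shift with the bracket); about 2 N near its top towards +y tips it over. It cannot go to -y. Lying down it reaches 54 mm along +y, 80 to 100 mm up.
- cup: Bystander: white coffee cup, 72 mm across, 96 mm high, origin under its centre.
- pliers: Bystander: insulated pliers lying flat, 207 mm long, 17 mm high, origin under their middle.
- tub: Bystander: open clear tub of clips, 121 x 171 x 75 mm, origin under its centre.

How it is judged:
On the way:
1. the home station is brought to the lock pin (within 20 mm of lock_point) while the pin is still held up (horizontal distance between home_mark and lock_point below 0.02 m and value of joint lock_pin below 0.0015 m), for 0.2 s.
At the end, for the whole second after the job is handed in: The home station's bore is at the lock pin (within 13 mm of lock_point), the pin is down in it by at least 9.5 mm of its 11 mm, and the cam lever lies down (value of joint lock_pin above 0.0095 m and horizontal distance between home_mark and lock_point below 0.013 m and value of joint cam_lever above 1.3 rad); the robot touches nothing.
It fails at once if the cup, pliers or tub pushed more than 30 mm (distance of any of cup, pliers, tub from where it was at the start of the episode above 0.03 m).
It also fails if it takes over 67 s, if anything falls off the work surface, if the arm or the gripper's body presses on something with over 40 N, if the wrist force passes 120 N, or if a joint passes its speed limit or range.

## Working session

There is one attempt and no reset: what is moved stays moved. The work goes in short steps, Python scripts to look and compute and a tool call to move; the robot and the scene stay as the last step left them, time stands still between calls to the robot, and variables do not carry over. Pictures are saved under pics/ and viewed, at most 10 in all, crops included, and the job is handed in when it is done.

Besides the shell and the picture viewer there is one more tool, called as a command line: name --argument value ..., lists and objects as JSON in quotes. step_arm: Moves the arm, as the interface text tells. Its arguments: {"type":"object","properties":{"series":{"type":"array"},"grip_force":{"type":"number"}},"required":["series"]}

```bash
mkdir -p pics
cat > h.py <<'E'
import numpy as np, cv2
from scipy.spatial.transform import Rotation as R
def proj(c,p):
    q=(c["world_to_cam"]@np.append(p,1))[:3]; s=np.array([q[0],-q[1]])/-q[2]
    s=s*(1+c["k1"]*(s@s)); K=c["camera_matrix"]; return K[0,0]*s[0]+K[0,2],K[1,1]*s[1]+K[1,2]
def ray(c,u,v):
    K=c["camera_matrix"]; d=np.array([(u-K[0,2])/K[0,0],(v-K[1,2])/K[1,1]]); s=d.copy()
    for _ in range(30): s=d/(1+c["k1"]*(s@s))
    M=np.linalg.inv(c["world_to_cam"]); return M[:3,3], M[:3,:3]@np.array([s[0],-s[1],-1])
def atz(c,u,v,z):
    o,d=ray(c,u,v); return o+d*(z-o[2])/d[2]
def rot(v): return R.from_rotvec(v)
E
python3 - <<'E'
from workcell import env,imaging
import cv2,pickle
for n in("top","side"):
    c=imaging.camera(n); cv2.imwrite(f"pics/{n}0.png",c["image"]); pickle.dump(c,open(n+".pkl","wb")); print(n,c["camera_matrix"],c["k1"],c["world_to_cam"])
print(env.state())
E
```

```text
top [[374.89067927   0.         316.92420263]
 [  0.         374.89067927 199.80583435]
 [  0.           0.           1.        ]] -0.024094257542727263 [[ 0.10268781 -0.99471256 -0.00146261  0.10231723]
 [ 0.94347542  0.09693237  0.3169515  -0.61790361]
 [-0.31513387 -0.03392699  0.94844062 -0.86673692]
 [ 0.          0.          0.          1.        ]]
side [[440.67700981   0.         318.55019364]
 [  0.         440.67700981 202.63588049]
 [  0.           0.           1.        ]] -0.06551795339076509 [[ 0.9222454  -0.3859282   0.02286564 -0.46813459]
 [ 0.17394289  0.46703421  0.86696189 -0.28080965]
 [-0.34526408 -0.7955743   0.49784962 -0.91898325]
 [ 0.          0.          0.          1.        ]]
{'t': 0.1, 'joint_positions': array([-1.21950569,  0.41791056, -0.01031494,  1.61412099,  0.00469013,
        1.11069172, -0.05302305]), 'qvel': array([-0.0004551 , -0.00125413,  0.00022424, -0.00047513, -0.00046845,
       -0.00014164,  0.00134779]), 'effort': array([ 2.53564402e-03, -8.52581620e+01,  6.40857462e-01, -4.26702905e+01,
       -4.88248130e-02,  1.62458362e-02, -1.11611200e-07]), 'tcp_pos': array([0.2391704 , 0.57729343, 0.40408704]), 'eef_rot': array([-6.13020198e-01, -3.08105503e+00,  1.72330884e-03]), 'ft_force': array([0.4917808 , 0.10924652, 0.53851295]), 'wrist_torque': array([-0.00661904, -0.00034298, -0.00493304]), 'gripper_force': 0.0, 'opening': 0.09376054192321581}
```

View pics/top0.png

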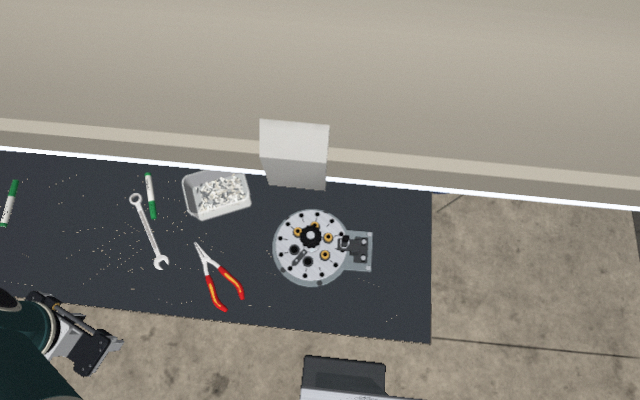

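View pics/side0.png

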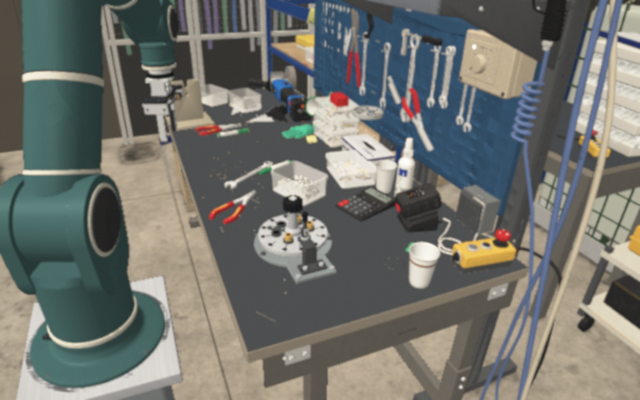

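The top view shows the dial at about (311,247) with its bracket to the right at (357,250). The side view shows it at (293,235), with the bracket at (312,258) and the cup at (423,265). I'll enlarge both.

Run:
```python
import cv2
a=cv2.imread("pics/top0.png")[195:300,255:385]; b=cv2.imread("pics/side0.png")[185:285,245:345]
cv2.imwrite("pics/t1.png",cv2.resize(a,(780,630)[:2] if 0 else (743,600),interpolation=2))
cv2.imwrite("pics/s1.png",cv2.resize(b,(600,600),interpolation=2))
```

```text
(no output)
```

View pics/t1.png

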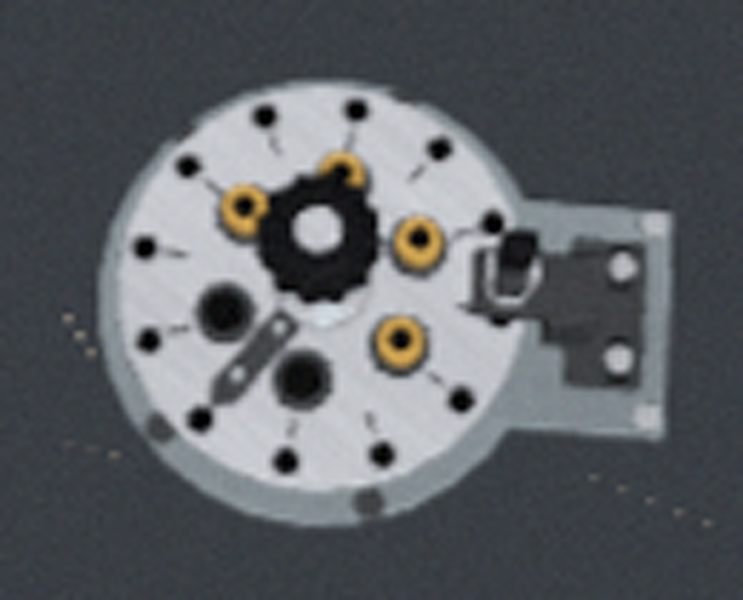

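View pics/s1.png

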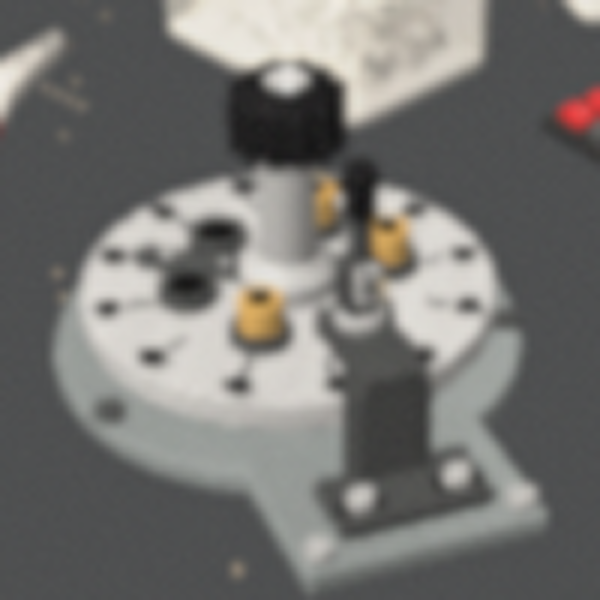

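The home bar points lower left, with its bore at crop (201,420). The bracket is on the right, with the lever top near (517,245). Next I'll fit the axis and the angles.

Run:
```python
from h import *; import pickle
from scipy.optimize import least_squares
c=pickle.load(open("top.pkl","rb")); s=pickle.load(open("side.pkl","rb"))
T=lambda u,v,z: atz(c,255+(u+.5)/5.715-.5,195+(v+.5)/5.714-.5,z)
B=[(201,420),(149,340),(145,247),(188,166),(265,116),(357,110),(440,148),(493,223),None,(461,401),(382,455),(287,462)]
P=[(i,T(*b,.04)) for i,b in enumerate(B) if b]
# clockwise in image => angle decreasing seen from above
f=lambda x: np.concatenate([p[:2]-(x[:2]+.084*np.array([np.cos(x[2]-i*np.pi/6),np.sin(x[2]-i*np.pi/6)])) for i,p in P])
r=least_squares(f,[.6,0,2.2]); x=r.x; print("axis",x[:2],"home ang",np.degrees(x[2]),"rms mm",1e3*np.sqrt(np.mean(r.fun**2)))
print("knob top",T(320,230,.146))
for z in (.0,.012,.02):
  a,b=T(670,213,z),T(663,438,z); d=(a-b)[:2]; print(z,a,b,"x-axis ang by edge",np.degrees(np.arctan2(-d[0],d[1])), "by mid",np.degrees(np.arctan2(*((a+b)/2-np.append(x[:2],0))[[1,0]])),np.linalg.norm(d))
  a,b=T(655,222,z),T(648,416,z); print("  bolts",np.degrees(np.arctan2(*((a+b)/2-np.append(x[:2],0))[[1,0]])))
  a,b=T(622,267,z),T(619,358,z); print("  bracket bolts",np.degrees(np.arctan2(*((a+b)/2-np.append(x[:2],0))[[1,0]])), a,b)
print("lever top",T(522,242,.15))
# side crop: scale 6
S=lambda u,v,z: atz(s,245+(u+.5)/6-.5,185+(v+.5)/6-.5,z)
print("side lever top",S(360,170,.15),"knob top",S(287,80,.146))
for z in(.012,.02): 
  a,b=S(313,590,z),S(545,515,z); print("side corners",a,b,np.degrees(np.arctan2(*((a+b)/2-np.append(x[:2],0))[[1,0]])))
  a,b=S(360,498,z),S(457,474,z); print("side br bolts",np.degrees(np.arctan2(*((a+b)/2-np.append(x[:2],0))[[1,0]])))
print("cup base", atz(s,421,283,0))
print("box", [atz(c,u,v,.0) for u,v in((262,120),(328,125),(325,190),(268,185))])
```

```text
axis [0.50049793 0.17022991] home ang 144.98265044935968 rms mm 0.26658428479823615
knob top [0.50013292 0.16944805 0.146     ]
0.0 [0.55958183 0.00692794 0.        ] [0.45048518 0.00396232 0.        ] x-axis ang by edge -88.44288949882724 by mid -88.42337495882664 0.10913695231945096
  bolts -87.55498413943263
  bracket bolts -86.84899879926996 [0.53046547 0.02849398 0.        ] [0.48621377 0.02707668 0.        ]
0.012 [0.55651418 0.00840533 0.012     ] [0.44870349 0.00547467 0.012     ] x-axis ang by edge -88.44288949882723 by mid -89.25935781481179 0.10785052078138452
  bolts -88.43160577571847
  bracket bolts -87.81896104078825 [0.52774103 0.02971716 0.012     ] [0.48401094 0.02831657 0.012     ]
0.02 [0.55446908 0.00939026 0.02      ] [0.44751569 0.0064829  0.02      ] x-axis ang by edge -88.44288949882723 by mid -89.82543626175612 0.10699289975600701
  bolts -89.02530685776665
  bracket bolts -88.47580053414492 [0.52592473 0.03053262 0.02      ] [0.48254238 0.02914317 0.02      ]
lever top [0.50270319 0.0856201  0.15      ]
side lever top [0.50103921 0.08212106 0.15      ] knob top [0.50092454 0.17015613 0.146     ]
side corners [ 0.44832217 -0.00418259  0.012     ] [0.55590116 0.00589919 0.012     ] -89.45411311684899
side br bolts -85.7287001594366
side corners [ 0.4450631  -0.01306054  0.02      ] [ 0.55141204 -0.00309403  0.02      ] -90.72628414224671
side br bolts -87.70381953829148
cup base [ 0.74113497 -0.10377125  0.        ]
box [array([0.87876937, 0.36412061, 0.        ]), array([0.88199331, 0.1597196 , 0.        ]), array([0.66968181, 0.14854442, 0.        ]), array([0.66815963, 0.31463948, 0.        ])]
```

Run:
```python
from h import *; import pickle
from workcell import env
c=pickle.load(open("top.pkl","rb")); s=pickle.load(open("side.pkl","rb"))
for uv in((325,190),(268,185),(262,120)):
  print(uv,[(z,np.round(atz(c,*uv,z)[:2],2),np.round(proj(s,atz(c,*uv,z)))) for z in(0,.2,.3,.4,.5,.6)])
st=env.state(); M=rot(st["eef_rot"]).as_matrix(); print(M.round(3), "shift tool cm to above knob z .42:",(M.T@(np.array([.5005,.1702,.42])-st["tcp_pos"])*100).round(2))
```

```text
(325, 190) [(0, array([0.67, 0.15]), array([351., 236.])), (0.2, array([0.6 , 0.15]), array([330., 178.])), (0.3, array([0.56, 0.14]), array([319., 144.])), (0.4, array([0.52, 0.14]), array([305., 106.])), (0.5, array([0.49, 0.14]), array([290.,  63.])), (0.6, array([0.45, 0.14]), array([274.,  15.]))]
(268, 185) [(0, array([0.67, 0.31]), array([327., 208.])), (0.2, array([0.6 , 0.28]), array([311., 158.])), (0.3, array([0.56, 0.26]), array([301., 128.])), (0.4, array([0.52, 0.24]), array([290.,  94.])), (0.5, array([0.49, 0.23]), array([278.,  55.])), (0.6, array([0.45, 0.21]), array([264.,  11.]))]
(262, 120) [(0, array([0.88, 0.36]), array([377., 190.])), (0.2, array([0.76, 0.32]), array([358., 145.])), (0.3, array([0.71, 0.3 ]), array([346., 118.])), (0.4, array([0.65, 0.27]), array([332.,  87.])), (0.5, array([0.59, 0.25]), array([316.,  51.])), (0.6, array([0.54, 0.23]), array([298.,   9.]))]
[[-0.924  0.383 -0.   ]
 [ 0.383  0.924 -0.001]
 [-0.    -0.001 -1.   ]] shift tool cm to above knob z .42: [-39.73 -27.61  -1.56]
```

step_arm --series '[[[0,0,0],[-3.3,-2.3,0],0],[[0,0,0],[-3.3,-2.3,0],0],[[0,0,0],[-3.3,-2.3,0],0],[[0,0,0],[-3.3,-2.3,0],0],[[0,0,0],[-3.3,-2.3,-1.5],0]]' --grip_force 25

```text
t: 0.52
tcp_pos: [0.3474, 0.4067, 0.4171]
eef_rot: [-0.613, -3.08, 0.006]
ft_force: [0.6, 0.5, 0.1]
opening: 0.094
gripper_force: 0.0
```

step_arm --series '[[[0,0,0],[-3.3,-2.3,0],0],[[0,0,0],[-3.3,-2.3,0],0],[[0,0,0],[-3.3,-2.3,0],0],[[0,0,0],[-3.3,-2.3,0],0],[[0,0,0],[-3.3,-2.3,0],0]]'

```text
t: 0.93
tcp_pos: [0.456, 0.2377, 0.4192]
eef_rot: [-0.613, -3.081, -0.0]
ft_force: [1.6, 0.6, 0.4]
opening: 0.0942
gripper_force: 0.0
```

step_arm --series '[[[0,0,0],[-3.3,-2.3,0],0],[[0,0,0],[-3.3,-2.3,0],0],[[0,0,0.12],[0,0,0],0],[[0,0,0.12],[0,0,0],0],[[0,0,0],[0,0,0],0]]'

```text
t: 1.35
tcp_pos: [0.4989, 0.1713, 0.4189]
eef_rot: [-0.989, -2.981, 0.001]
ft_force: [-0.4, 0.0, 0.3]
opening: 0.0942
gripper_force: 0.0
```

```bash
cat > st.py <<'E'
from h import *
from workcell import env
import sys
s=env.state(); M=rot(s["eef_rot"]).as_matrix(); print("t",s["t"],"q",s["joint_positions"].round(3),"tcp",s["tcp_pos"].round(4)); print(M.round(3).tolist(), "F",s["ft_force"].round(2),"T",s["wrist_torque"].round(3),"op",s["opening"],s["gripper_force"])
if len(sys.argv)>3: print("tool shift cm",(M.T@(np.array(list(map(float,sys.argv[1:4])))-s["tcp_pos"])*100).round(2))
E
python3 st.py .5005 .1702 .42
```

```text
t 1.35 q [-0.627  0.232  0.278  1.847 -0.072  1.072  0.608] tcp [0.4989 0.1713 0.4189]
[[-0.802, 0.598, -0.001], [0.598, 0.802, -0.0], [0.0, -0.001, -1.0]] F [-0.41  0.03  0.25] T [0.025 0.036 0.002] op 0.0941600906337972 0.0
tool shift cm [-0.19  0.01 -0.11]
```

step_arm --series '[[[0,0,0],[-0.19,0,2.7],0],[[0,0,0],[0,0,2.7],0],[[0,0,0],[0,0,2.7],0],[[0,0,0],[0,0,2.5],0],[[0,0,0],[0,0,0],0]]'

```text
t: 1.77
tcp_pos: [0.4989, 0.1708, 0.3092]
eef_rot: [-0.969, -2.984, 0.007]
ft_force: [-1.8, 0.6, -0.7]
opening: 0.094
gripper_force: 0.0
```

step_arm --series '[[[0,0,0],[0,0,0],0.6],[[0,0,0],[0,0,0],0.6],[[0,0,0],[0,0,0],0.6],[[0,0,0],[0,0,0],0.6],[[0,0,0],[0,0,0],0.6]]' --grip_force 25

```text
t: 2.18
tcp_pos: [0.5005, 0.1708, 0.3142]
eef_rot: [0.976, 2.985, 0.002]
ft_force: [0.5, -0.1, 0.1]
opening: 0.0641
gripper_force: 0.0
```

```bash
python3 st.py .5005 .1702 .312
```

```text
t 2.1833 q [-0.601  0.365  0.259  1.944 -0.122  0.847  0.661] tcp [0.5005 0.1708 0.3142]
[[-0.807, 0.591, 0.001], [0.591, 0.807, 0.001], [-0.001, 0.001, -1.0]] F [ 0.46 -0.14  0.13] T [-0.022 -0.005 -0.03 ] op 0.06405911655342769 0.0
tool shift cm [-0.04 -0.05  0.22]
```

step_arm --series '[[[0,0,0],[0,0,0.2],0.7],[[0,0,0],[0,0,0],0.7],[[0,0,0],[0,0,0],0.7],[[0,0,0],[0,0,0],0.7],[[0,0,0],[0,0,0],0.7]]'

```text
t: 2.6
tcp_pos: [0.5005, 0.171, 0.3114]
eef_rot: [0.977, 2.985, 0.001]
ft_force: [4.1, 3.4, 0.4]
opening: 0.0537
gripper_force: 25.0
```

step_arm --series '[[[0,0,-0.1],[0,0,0],0.7],[[0,0,-0.1],[0,0,0],0.7],[[0,0,-0.1],[0,0,0],0.7],[[0,0,-0.1],[0,0,0],0.7],[[0,0,0],[0,0,0],0.7]]'

```text
t: 3.02
tcp_pos: [0.5005, 0.1709, 0.3114]
eef_rot: [0.354, 3.121, 0.001]
ft_force: [3.6, 5.4, -0.5]
opening: 0.0536
gripper_force: 25.0
```

```bash
python3 st.py .5005 .1702 .312
```

```text
t 3.0167 q [-0.53   0.364  0.173  1.943 -0.083  0.84   1.032] tcp [0.5005 0.1709 0.3114]
[[-0.975, 0.224, 0.001], [0.224, 0.975, 0.001], [-0.001, 0.001, -1.0]] F [ 3.62  5.41 -0.47] T [ 1.175 -0.723  0.121] op 0.05363921623230091 24.99889612197876
tool shift cm [-0.02 -0.07 -0.06]
```

step_arm --series '[[[0,0,-0.1],[0,0,0],0.7],[[0,0,-0.1],[0,0,0],0.7],[[0,0,-0.1],[0,0,0],0.7],[[0,0,-0.1],[0,0,0],0.7],[[0,0,-0.1],[0,0,0],0.7]]'

```text
t: 3.43
tcp_pos: [0.5005, 0.1709, 0.3114]
eef_rot: [-0.426, 3.112, 0.001]
ft_force: [3.8, 4.2, -0.2]
opening: 0.0535
gripper_force: 25.0
```

step_arm --series '[[[0,0,-0.1],[0,0,0],0.7],[[0,0,-0.1],[0,0,0],0.7],[[0,0,-0.1],[0,0,0],0.7],[[0,0,-0.1],[0,0,0],0.7],[[0,0,0],[0,0,0],0.7]]'

```text
t: 3.85
tcp_pos: [0.5005, 0.1709, 0.3114]
eef_rot: [-1.039, 2.964, 0.0]
ft_force: [2.3, 4.3, 0.8]
opening: 0.0536
gripper_force: 25.0
```

step_arm --series '[[[0,0,0],[0,0,0],0.1],[[0,0,0],[0,0,0],0.1],[[0,0,0],[0,0,0],0.1],[[0,0,0],[0,0,0],0.1],[[0,0,0],[0,0,0],0.1]]'

```text
t: 4.27
tcp_pos: [0.5002, 0.1706, 0.3111]
eef_rot: [1.028, -2.968, 0.0]
ft_force: [-0.1, -1.5, -0.0]
opening: 0.0832
gripper_force: 0.0
```

```bash
python3 st.py .5005 .1702 .312
python3 - <<'E'
from workcell import imaging
import cv2
a=imaging.camera("top")["image"][195:300,255:385]; cv2.imwrite("pics/t2.png",cv2.resize(a,(743,600),interpolation=2))
E
```

```text
t 4.2667 q [-0.381  0.361 -0.008  1.938  0.004  0.842  1.847] tcp [0.5002 0.1706 0.3111]
[[-0.786, -0.619, -0.0], [-0.619, 0.786, -0.0], [0.001, -0.0, -1.0]] F [-0.09 -1.49 -0.01] T [ 0.055  0.041 -0.002] op 0.08322837579287357 0.0
tool shift cm [ 0.   -0.05 -0.09]
```

View pics/t2.png

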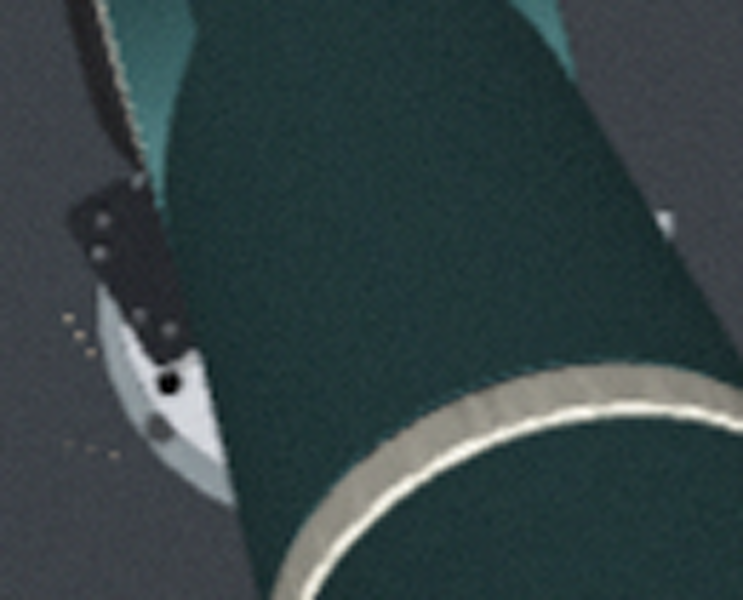

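Run:
```python
from h import *; import pickle
c=pickle.load(open("top.pkl","rb")); p=atz(c,255+168.5/5.715-.5,195+382.5/5.714-.5,.04)[:2]-[.5005,.1702]; print(np.hypot(*p),np.degrees(np.arctan2(p[1],p[0])))
```

```text
0.08442627320696262 129.49016824323297
```

step_arm --series '[[[0,0,0.1],[0,-0.05,0],0.1],[[0,0,0.12],[0,0,0],0.1],[[0,0,0.12],[0,0,0],0.1],[[0,0,0.12],[0,0,0],0.1],[[0,0,0.12],[0,0,0],0.1]]'

```text
t: 4.73
tcp_pos: [0.5006, 0.1703, 0.3112]
eef_rot: [0.127, -3.139, 0.0]
ft_force: [0.3, -0.2, -0.9]
opening: 0.0848
gripper_force: 0.0
```

step_arm --series '[[[0,0,0.12],[0,0,0],0.1],[[0,0,0.12],[0,0,0],0.1],[[0,0,0.12],[0,0,0],0.1],[[0,0,0.12],[0,0,0],0.1],[[0,0,0.12],[0,0,0],0.1]]'

```text
t: 5.15
tcp_pos: [0.5006, 0.1703, 0.3112]
eef_rot: [0.806, 3.036, -0.0]
ft_force: [-0.5, 0.4, -0.0]
opening: 0.0844
gripper_force: 0.0
```

step_arm --series '[[[0,0,0],[0,0,0],0.7],[[0,0,0],[0,0,0],0.7],[[0,0,0],[0,0,0],0.7],[[0,0,0],[0,0,0],0.7],[[0,0,0],[0,0,0],0.7]]'

```text
t: 5.57
tcp_pos: [0.5007, 0.1703, 0.3113]
eef_rot: [0.794, 3.039, 0.0]
ft_force: [7.9, 16.0, -4.2]
opening: 0.0549
gripper_force: 10.3
```

step_arm --series '[[[0,0,0],[0,0,0],0.7],[[0,0,0],[0,0,0],0.7],[[0,0,0],[0,0,0],0.7],[[0,0,0],[0,0,0],0.7],[[0,0,0],[0,0,0],0.7]]'

```text
t: 5.98
tcp_pos: [0.5009, 0.1708, 0.3113]
eef_rot: [0.794, 3.039, 0.001]
ft_force: [4.1, 4.7, -3.3]
opening: 0.0538
gripper_force: 25.0
```

```bash
python3 st.py .5005 .1702 .312
```

```text
t 5.9833 q [-0.578  0.368  0.231  1.944 -0.111  0.841  0.772] tcp [0.5009 0.1708 0.3113]
[[-0.872, 0.489, 0.001], [0.489, 0.872, 0.001], [-0.0, 0.001, -1.0]] F [ 4.11  4.66 -3.3 ] T [ 0.567 -0.562  0.059] op 0.053770019315458877 24.99974548816681
tool shift cm [ 0.   -0.07 -0.07]
```

step_arm --series '[[[0,0,-0.1],[0,0,0],0.7],[[0,0,-0.1],[0,0,0],0.7],[[0,0,-0.1],[0,0,0],0.7],[[0,0,-0.1],[0,0,0],0.7],[[0,0,-0.1],[0,0,0],0.7]]'

```text
t: 6.4
tcp_pos: [0.5008, 0.1709, 0.3113]
eef_rot: [0.01, 3.141, 0.001]
ft_force: [4.5, 4.7, -5.1]
opening: 0.0536
gripper_force: 25.0
```

step_arm --series '[[[0,0,-0.1],[0,0,0],0.7],[[0,0,-0.1],[0,0,0],0.7],[[0,0,-0.1],[0,0,0],0.7],[[0,0,-0.1],[0,0,0],0.7],[[0,0,0],[0,0,0],0.7]]'

```text
t: 6.82
tcp_pos: [0.5008, 0.1709, 0.3113]
eef_rot: [-0.618, 3.079, 0.001]
ft_force: [2.4, 7.3, -5.9]
opening: 0.0535
gripper_force: 25.0
```

step_arm --series '[[[0,0,0],[0,0,0],0.05],[[0,0,0],[0,0,0],0.05],[[0,0,0],[0,0,0],0.05],[[0,0,0],[0,0,0],0.05],[[0,0,0],[0,0,0],0.05]]'

```text
t: 7.23
tcp_pos: [0.5006, 0.1703, 0.3112]
eef_rot: [0.604, -3.083, 0.0]
ft_force: [-0.6, -0.4, 0.2]
opening: 0.0832
gripper_force: 0.0
```

step_arm --series '[[[0,0,0],[0,0,-2.5],0.05],[[0,0,0],[0,0,-3],0.05],[[0,0,0],[0,0,-3],0.6],[[0,0,0],[0,0,-1.5],1],[[0,0,0],[0,0,0],1]]'

```text
t: 7.65
tcp_pos: [0.5011, 0.1704, 0.4147]
eef_rot: [-0.603, 3.078, 0.001]
ft_force: [0.1, -0.4, -0.2]
opening: 0.0724
gripper_force: 0.0
```

```bash
python3 st.py .43 .085 .412
```

```text
t 7.65 q [-0.432  0.235  0.054  1.844 -0.014  1.059  1.585] tcp [0.5011 0.1704 0.4147]
[[-0.926, -0.378, 0.005], [-0.378, 0.926, 0.002], [-0.005, -0.0, -1.0]] F [ 0.13 -0.43 -0.25] T [ 0.067  0.006 -0.041] op 0.07241133078891071 0.0
tool shift cm [ 9.81 -5.23  0.22]
```

step_arm --series '[[[0,0,0],[3,-1.7,0],1],[[0,0,0],[3,-1.7,0],1],[[0,0,0],[3,-1.7,0],1],[[0,0,0],[0.5,0,2],1],[[0,0,0],[0,0,2],1]]'

```text
t: 8.07
tcp_pos: [0.4307, 0.0857, 0.3711]
eef_rot: [-0.601, 3.082, 0.0]
ft_force: [-0.0, 1.1, -0.7]
opening: 0.0391
gripper_force: 0.0
```

step_arm --series '[[[0,0,0],[0,0,2],1],[[0,0,0],[0,0,2],1],[[0,0,0],[0,0,0],1],[[0,0,0],[0,0,0],1],[[0,0,0],[0,0,0],1]]'

```text
t: 8.48
tcp_pos: [0.4321, 0.0873, 0.3319]
eef_rot: [-0.604, 3.083, -0.0]
ft_force: [-0.2, -0.1, 0.1]
opening: 0.0061
gripper_force: 0.0
```

```bash
python3 st.py .51 .085 .334
python3 - <<'E'
from workcell import imaging
import cv2
a=imaging.camera("side")["image"][150:270,220:380]; cv2.imwrite("pics/s2.png",cv2.resize(a,(800,600),interpolation=2))
E
```

```text
t 8.4833 q [-0.351  0.184  0.091  2.127 -0.022  0.832  1.711] tcp [0.4321 0.0873 0.3319]
[[-0.926, -0.378, 0.0], [-0.378, 0.926, -0.0], [-0.0, -0.0, -1.0]] F [-0.17 -0.11  0.09] T [ 0.131 -0.007  0.01 ] op 0.006102811903259147 0.0
tool shift cm [-7.12 -3.15 -0.21]
```

View pics/s2.png

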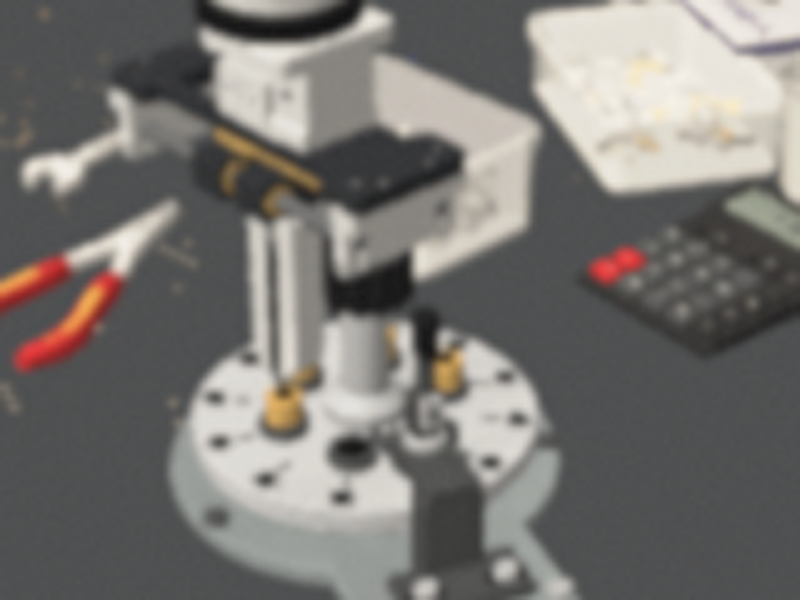

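The side crop shows the closed fingers at about (290,380), on the near side of the lever at (428,340), and the home bar pointing at the pin. Now I'll push the lever.

step_arm --series '[[[0,0,0],[-1.4,-0.55,0],1],[[0,0,0],[-1.4,-0.55,0],1],[[0,0,0],[-1.4,-0.55,0],1],[[0,0,0],[-0.9,-0.4,0],1],[[0,0,0],[-0.9,-0.4,0],1]]'

```text
t: 8.95
tcp_pos: [0.4973, 0.0873, 0.3319]
eef_rot: [-0.605, 3.083, 0.0]
ft_force: [-4.2, 1.3, 1.8]
opening: 0.0005
gripper_force: 2.0
```

step_arm --series '[[[0,0,0],[-0.9,-0.4,0],1],[[0,0,0],[-0.9,-0.4,0.4],1],[[0,0,0],[-0.9,-0.4,0.6],1],[[0,0,0],[-0.9,-0.4,0.8],1],[[0,0,0],[-0.9,-0.4,0.8],1]]'

```text
t: 9.37
tcp_pos: [0.5469, 0.0855, 0.3045]
eef_rot: [-0.604, 3.082, -0.0]
ft_force: [0.1, -0.2, 0.6]
opening: 0.0003
gripper_force: 0.0
```

```bash
python3 st.py .55 .085 .301
python3 - <<'E'
from workcell import imaging
import cv2
a=imaging.camera("side")["image"][150:270,220:380]; cv2.imwrite("pics/s3.png",cv2.resize(a,(800,600),interpolation=2))
E
```

```text
t 9.3667 q [-0.295  0.411  0.104  1.886 -0.055  0.847  1.795] tcp [0.5469 0.0855 0.3045]
[[-0.926, -0.378, 0.001], [-0.378, 0.926, -0.0], [-0.0, -0.0, -1.0]] F [ 0.1  -0.2   0.57] T [ 0.09  -0.011  0.028] op 0.00032221406944236936 0.0
tool shift cm [-0.27 -0.17  0.35]
```

View pics/s3.png

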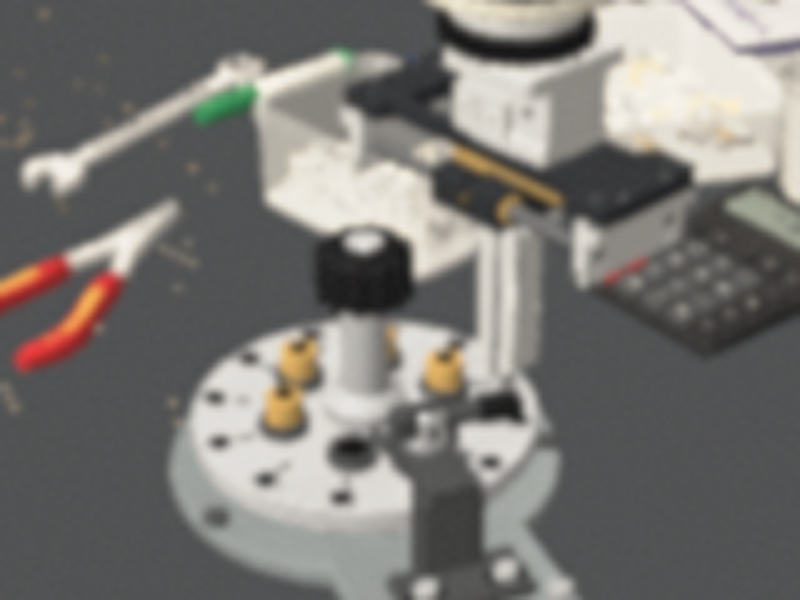

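The lever now lies down, with its tip near (500,405). I'll go back to the knob.

step_arm --series '[[[0,0,0],[0,0,-3.7],1],[[0,0,0],[0,0,-3.7],1],[[0,0,0],[0,0,-3.7],0.5],[[0,0,0],[0.4,3.3,0],0],[[0,0,0],[0.4,3.3,0],0]]'

```text
t: 9.83
tcp_pos: [0.5141, 0.1432, 0.4181]
eef_rot: [-0.598, 3.08, -0.0]
ft_force: [0.7, 0.7, -1.3]
opening: 0.0173
gripper_force: 0.0
```

step_arm --series '[[[0,0,0],[0.3,3,0],0],[[0,0,0],[0,0,0],0],[[0,0,0],[0,0,0],0],[[0,0,0],[0,0,0],0],[[0,0,0],[0,0,0],0]]'

```text
t: 10.25
tcp_pos: [0.5, 0.1694, 0.4161]
eef_rot: [0.602, -3.083, 0.001]
ft_force: [0.4, -0.1, 0.2]
opening: 0.0505
gripper_force: 0.0
```

step_arm --series '[[[0,0,0],[0,0,0],0],[[0,0,0],[0,0,0],0],[[0,0,0],[0,0,0],0],[[0,0,0],[0,0,0],0],[[0,0,0],[0,0,0],0]]'

```text
t: 10.67
tcp_pos: [0.4996, 0.1703, 0.4162]
eef_rot: [0.604, -3.083, 0.0]
ft_force: [-0.8, 1.0, 0.4]
opening: 0.0838
gripper_force: 0.0
```

```bash
python3 st.py .5007 .1704 .312
```

```text
t 10.6667 q [-0.439  0.232  0.06   1.844 -0.016  1.066  1.585] tcp [0.4996 0.1703 0.4162]
[[-0.926, -0.377, -0.0], [-0.377, 0.926, -0.0], [0.0, -0.0, -1.0]] F [-0.8   1.    0.38] T [ 0.041  0.049 -0.02 ] op 0.08381985233918574 0.0
tool shift cm [-0.11 -0.03 10.42]
```

step_arm --series '[[[0,0,0],[-0.1,0,2.6],0],[[0,0,0],[0,0,2.6],0],[[0,0,0],[0,0,2.6],0],[[0,0,0],[0,0,2.6],0],[[0,0,0],[0,0,0],0]]'

```text
t: 11.08
tcp_pos: [0.4993, 0.1703, 0.3082]
eef_rot: [0.603, -3.077, 0.002]
ft_force: [-1.1, -0.1, -0.6]
opening: 0.0939
gripper_force: 0.0
```

step_arm --series '[[[0,0,0],[0,0,0],0.7],[[0,0,0],[0,0,0],0.7],[[0,0,0],[0,0,0],0.7],[[0,0,0],[0,0,0],0.7],[[0,0,0],[0,0,0],0.7]]'

```text
t: 11.5
tcp_pos: [0.5006, 0.1709, 0.3133]
eef_rot: [-0.604, 3.081, 0.0]
ft_force: [0.2, 0.3, 0.5]
opening: 0.0641
gripper_force: 0.0
```

step_arm --series '[[[0,0,0],[0,0,0],0.7],[[0,0,0],[0,0,0],0.7],[[0,0,0],[0,0,0],0.7],[[0,0,0],[0,0,0],0.7],[[0,0,0],[0,0,0],0.7]]'

```text
t: 11.92
tcp_pos: [0.5005, 0.1709, 0.3127]
eef_rot: [-0.605, 3.082, 0.0]
ft_force: [-0.9, 1.0, 6.5]
opening: 0.0538
gripper_force: 25.0
```

```bash
python3 st.py .5007 .1704 .312
```

```text
t 11.9167 q [-0.433  0.359  0.055  1.939 -0.026  0.844  1.594] tcp [0.5005 0.1709 0.3127]
[[-0.926, -0.378, 0.0], [-0.378, 0.926, 0.0], [-0.001, 0.0, -1.0]] F [-0.9   0.96  6.47] T [ 0.152  0.545 -0.025] op 0.05376166110177195 25.001172423362732
tool shift cm [ 0.   -0.06  0.07]
```

step_arm --series '[[[0,0,-0.01],[0,0,0],0.7],[[0,0,-0.01],[0,0,0],0.7],[[0,0,-0.01],[0,0,0],0.7],[[0,0,-0.01],[0,0,0],0.7],[[0,0,-0.01],[0,0,0],0.7]]'

```text
t: 12.33
tcp_pos: [0.5009, 0.1711, 0.3127]
eef_rot: [-0.681, 3.065, 0.001]
ft_force: [6.4, 4.9, 0.3]
opening: 0.0536
gripper_force: 25.0
```

```bash
python3 st.py .5007 .1704 .312
```

```text
t 12.3333 q [-0.424  0.36   0.044  1.938 -0.021  0.843  1.64 ] tcp [0.5009 0.1711 0.3127]
[[-0.906, -0.424, 0.002], [-0.424, 0.906, 0.001], [-0.002, 0.0, -1.0]] F [6.39 4.91 0.33] T [ 1.462 -1.265 -0.925] op 0.053612498268993496 25.000137984752655
tool shift cm [ 0.05 -0.06  0.07]
```

Torque of 0.9 N m is well above the 0.25 expected from the pin rubbing, so the pin may already be home. I'll test the other way.

step_arm --series '[[[0,0,0.01],[0,0,0],0.7],[[0,0,0.01],[0,0,0],0.7],[[0,0,0.01],[0,0,0],0.7],[[0,0,0.01],[0,0,0],0.7],[[0,0,0.01],[0,0,0],0.7]]'

```text
t: 12.75
tcp_pos: [0.5009, 0.1712, 0.3127]
eef_rot: [-0.606, 3.08, 0.0]
ft_force: [5.8, 3.5, 3.0]
opening: 0.0537
gripper_force: 25.0
```

```bash
python3 st.py .5007 .1704 .312
```

```text
t 12.75 q [-0.433  0.36   0.054  1.938 -0.025  0.843  1.594] tcp [0.5009 0.1712 0.3127]
[[-0.925, -0.379, 0.002], [-0.379, 0.925, 0.001], [-0.002, -0.0, -1.0]] F [5.75 3.49 3.01] T [ 1.033 -1.169  1.019] op 0.053693329148487165 25.00041961669922
tool shift cm [ 0.05 -0.07  0.07]
```

step_arm --series '[[[0,0,0.01],[0,0,0],0.7],[[0,0,0.01],[0,0,0],0.7],[[0,0,0.01],[0,0,0],0.7],[[0,0,0],[0,0,0],0.7],[[0,0,0],[0,0,0],0.7]]'

```text
t: 13.17
tcp_pos: [0.5004, 0.1709, 0.3126]
eef_rot: [-0.56, 3.091, -0.0]
ft_force: [-1.9, 1.5, 11.0]
opening: 0.0538
gripper_force: 25.0
```

```bash
python3 st.py .5007 .1704 .312
```

```text
t 13.1667 q [-0.438  0.359  0.061  1.939 -0.028  0.844  1.567] tcp [0.5004 0.1709 0.3126]
[[-0.936, -0.351, 0.0], [-0.351, 0.936, -0.0], [-0.0, -0.0, -1.0]] F [-1.87  1.47 11.  ] T [0.29  0.427 0.51 ] op 0.05378363880935952 25.001787543296814
tool shift cm [-0.01 -0.06  0.06]
```

The dial resists both ways, so it looks locked. I'll release, retreat clear and look.

step_arm --series '[[[0,0,0],[0,0,0],0],[[0,0,0],[0,0,0],0],[[0,0,0],[0,0,0],0],[[0,0,0],[0,0,0],0],[[0,0,0],[0,0,0],0]]'

```text
t: 13.58
tcp_pos: [0.5004, 0.1707, 0.312]
eef_rot: [0.558, -3.091, 0.0]
ft_force: [0.5, -0.2, 0.0]
opening: 0.0834
gripper_force: 0.0
```

step_arm --series '[[[0,0,0],[0,0,-3.5],0],[[0,0,0],[0,0,-3.5],0],[[0,0,0],[0,0,-3.5],0],[[0,0,0],[1,3.8,0],0],[[0,0,0],[1,3.8,0],0]]'

```text
t: 14.0
tcp_pos: [0.4554, 0.2345, 0.4191]
eef_rot: [-0.551, 3.089, 0.001]
ft_force: [0.2, 2.0, -0.4]
opening: 0.0938
gripper_force: 0.0
```

step_arm --series '[[[0,0,0],[1,3.8,0],0],[[0,0,0],[1,3.8,0],0],[[0,0,0],[1,3.8,0],0],[[0,0,0],[1,3.8,0],0],[[0,0,0],[0,0,0],0]]'

```text
t: 14.42
tcp_pos: [0.3597, 0.3688, 0.4173]
eef_rot: [0.571, -3.088, -0.003]
ft_force: [-1.3, 0.4, -0.4]
opening: 0.0939
gripper_force: 0.0
```

```bash
python3 st.py
python3 - <<'E'
from workcell import imaging
import cv2,numpy as np
a=imaging.camera("top")["image"][205:295,265:375]; b=imaging.camera("side")["image"][190:280,255:345]
cv2.imwrite("pics/ts.png",np.hstack([cv2.resize(a,(440,360),interpolation=2),cv2.resize(b,(360,360),interpolation=2)]))
E
```

```text
t 14.4167 q [-0.77   0.211 -0.1    1.867  0.022  1.064  1.058] tcp [0.3597 0.3688 0.4173]
[[-0.934, -0.357, -0.001], [-0.357, 0.934, 0.002], [0.001, 0.002, -1.0]] F [-1.28  0.43 -0.42] T [0.069 0.034 0.016] op 0.0939394236330885 0.0
```

View pics/ts.png

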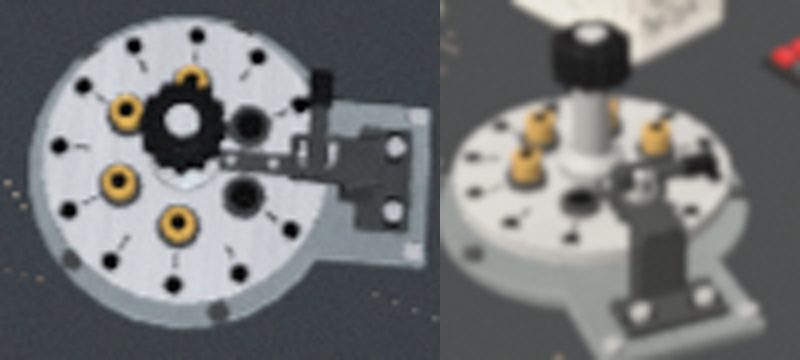

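The home bar points at the pin, at (240–290,160), and the lever lies at (320,85). I'll check the dial angle and the lever tip height.

Run:
```python
from h import *; import pickle
from scipy.optimize import least_squares
c=pickle.load(open("top.pkl","rb")); s=pickle.load(open("side.pkl","rb"))
T=lambda u,v: (265+(u+.5)/4-.5,205+(v+.5)/4-.5)
S=lambda u,v: (255+(u-440+.5)/4-.5,190+(v+.5)/4-.5)
B=[(291,230),(239,273),(173,285),(110,261),(68,210),(60,146),(83,86),(134,45),(197,36),(257,56)]
f=lambda x: np.concatenate([atz(c,*T(*b),.04)[:2]-(x[:2]+.084*np.array([np.cos(x[2]-(i+1)*np.pi/6),np.sin(x[2]-(i+1)*np.pi/6)])) for i,b in enumerate(B)])
r=least_squares(f,[.5,.17,-1.55]); print(r.x[:2],np.degrees(r.x[2]),1e3*np.sqrt(np.mean(r.fun**2)))
def tri(a,b):
  o1,d1=ray(c,*a); o2,d2=ray(s,*b); k=np.linalg.lstsq(np.c_[d1,-d2],o2-o1,rcond=None)[0]; p,q=o1+d1*k[0],o2+d2*k[1]; return (p+q)/2,np.linalg.norm(p-q)
print("lever end",tri(T(321,82),S(707,165))); print("pin/lever root",tri(T(318,152),S(640,185)))
```

```text
[0.50046897 0.17039104] -89.23862389886763 0.3089253405537555
lever end (array([0.54952267, 0.08704431, 0.08258991]), np.float64(0.0006956990901217722))
pin/lever root (array([0.5034884 , 0.08534943, 0.07948308]), np.float64(0.0010904402637845244))
```

Lever end is at z ≈ 83 mm, which fits a pivot that has dropped 11 mm (85) rather than 3 mm (93). The dial also resists turning both ways and the station is on the lock point, so I'm handing in.

```bash
python3 -c "
from workcell import env
print(env.hand_in())"
```

```text
the job is handed in; nothing more can be done
None
```

The job is handed in with the home station under the lock pin and the cam lever down; resistance both ways at the knob (about 1 N m) and the lever's dropped height indicate the pin is fully home, though the hand-in returned no verdict.

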